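# Rack the brake pad and hold the keeper at its click stop

### The arm

A 7-joint arm with a two-finger parallel gripper is mounted at the origin on the work surface. World frame = base frame: x ahead of the robot, y to its left, z up, the work surface at z = 0. Lengths are in m, angles in rad, forces in N, time in s.
With the tool pointing down it reaches from about 0.4 to 0.875 m from the base axis. Payload 19.3 kg.
Tool frame: the origin (TCP) lies at the very end of the fingers, on their centre line; the grasp point (between the pads) lies 19 mm behind it; z points along the fingers, y is the line along which they close (so a half turn about z gives the same grasp; the last joint's range is limited). The gripper opens to 85 mm and grips with 20 to 120 N. Pads are 22 mm wide; open, the fingers measure 114 mm over their backs; the gripper's body (76 mm by 85 mm) begins 54 mm behind the grasp point. The pads swing forward as they close: fully open they stand 13 mm farther back than shut.
Start: joints at [1.26, 0.521, -0.036, 1.599, 0.021, 1.021, -0.113], TCP at [0.149, -0.607, 0.231] pointing down, gripper open.
Joint ranges: [-2.91, 2.91], [-0.3, 2.13], [-1.5, 1.42], [0.17, 2.43], [-1.26, 4.41], [0.16, 1.93], [-2.52, 2.52]. Speed limits (rad/s): [1.89, 1.89, 2.39, 2.39, 3.01, 3.01, 3.01].

### API

Orientations are given as [roll, pitch, yaw] about the fixed x, y, z axes, in that order (R = Rz(yaw) Ry(pitch) Rx(roll)).
In Python, from workcell import bot gives the robot as it stands.
- The arm moves only by the tool carry_out, never from a script. Its argument "rows" is a list that holds one entry, the list of rows, each a list of 4 numbers: the shift along the tool's x, y, z in m, then the turn about the tool's z in degrees. In form: [[[x, y, z, twist], ...]]. A call has 1 to 12 rows; each row is the pose to reach, as a shift and turn from the pose commanded when the call began, along the tool's axes at that moment; what a row does not reach only later rows make up. A row lasts 1/12 s, in which the tool goes at most 41.7 mm and 7.16 degrees, less where a joint would pass 70% of its speed; a pose out of reach is approached as far as the arm can. A call with a gripper value outside its range is refused whole. "grip" is the finger opening in m, from 0 to 0.0854, set as the call begins (left out, the last holds). The fingers move at their own pace and stop on an object; "grip_force" is the grip in N (left out, the last holds). Time passes only in rows, so rows that repeat a pose let the fingers close. It gives the time, the measured TCP pose, the force, the opening and the grip force at its end, in the units of the state.
- bot.observe(): the state, without advancing time (a new reading comes with each control period).
- bot.grab_frame(name): name is "side" or "top"; returns a dict with "pixels" (384x512x3 uint8, red, green, blue), "K" (3x3 intrinsics, pixels), "pose" (4x4, takes a point from camera to world coordinates). Camera axes: x right, y down, z forward; pixel columns grow to the right and rows downward; lengths in m; the calibration is good to about 2 mm. A picture is of the moment at which its call begins. There is no depth.
- bot.job_done(): hands the job in; it is judged then, once.
Trained networks look in a picture, given as the dict that the camera call returned (one of the last four; its "shot" number tells which), for a name from the list of things; names that differ only in an ending like _2 or _b are one class to them, and where a whole thing is asked for, a point or a joint stands for the part that bears it (a point fixed in the world has none). Each returns a list of dicts, best first, with "conf" (0 to 1); they miss things now and then, are a little off and sometimes report something else, mostly with a low value. They report only what shows in the picture. A call takes as long as a camera call. They do not tell look-alikes from the thing itself.
- bot.look_for(picture, label): "position" ([column, row] in pixels, amid what is visible of it).
- bot.regions_of(picture, label): "region" (384x512 bool, what is visible of it) and "position" ([column, row] in pixels, amid what is visible of it).
- bot.spot_point(picture, label): "position" ([column, row] in pixels: a listed point, or the origin of a listed thing).
The state is a dict: "clock": time; "qpos": joint angles; "qd": joint speeds; "joint_efforts": joint torques, N m; "position": TCP position; "tool_rot": TCP orientation; "force": force on the tool from outside, world axes, zero at the start; "moment": the same for the moment, N m; "grip_width": finger opening in m; "finger_force": force on a finger pad.
Only numpy, scipy, OpenCV 4.12 (cv2) and the standard library are available. Lean on these libraries where they do the work, as an engineer would, in place of code of your own. Each camera call takes 0.05 s, during which the arm holds its last target. There are 200 camera calls.

### The job

Stand the loose brake pad on its long edge in the one free slot of the pad rack, as the two stored pads stand, and let go of it. Then slide the rack's keeper by its upright handle along the rail, across the front of the pads, until the spring ball under it drops into the notch and you feel it click, and finish still holding the handle there with the ball in the notch, so that a colleague can pin it. Leave the two stored pads in their slots.

Things in the scene. Friction and masses are not known exactly. Their poses are not given: they have to be found in the camera images.
- pad_mid (a point): Centre of the loose brake pad: dark steel back plate with grey friction block, 120 mm long (x), 17 mm thick (y), 70 mm tall (z); the plate's top 20 mm is 96 mm long. It stands upright on its long edge on the bench, left of the rack; this point is half-way up, 35 mm above the bench. 0.28 to 0.46 kg. Either way round in the slot will do.
- rack: Fixed pad rack. Origin on the bench under the middle slot's centre; x points away from the robot, y to its left. Steel base 8 mm thick; plywood blocks 28 mm high on it leave three slots 23 mm wide, 52 mm apart along y, each running along x. Near ends open; at the far ends, 66 mm past the slots' centres, a plywood stop 40 mm high. The keeper's rail runs along y at x = -95 mm.
- free_slot (a point): Centre of the free slot's floor (top of the base, 8 mm above the bench; marked by a thin dark rubber liner), axes as the rack's. Which of the three slots is free varies. A seated pad's centre is 35 mm above this point.
- stored_a_mid (a point): Centre of a stored pad, the same as the loose one, standing in its slot of the rack; stays there.
- stored_b_mid (a point): Centre of the other stored pad, likewise.
- handle (a point): Grip point of the keeper's handle, 90 mm above the bench, axes as the rack's. The handle is an upright post 18 mm (x) by 24 mm (y); its top is 16 mm above this point, its foot, on a 50 mm wide steel carriage, 40 mm below. A flat steel bar 8 mm thick reaches 180 mm from the post towards rack +y; its top edge is 43 mm below this point.
- keeper (a joint): Travel of the keeper along the rail in m, growing towards rack +y; starts at 0 to 0.025, hard stops at 0 and 0.17. Sliding takes about 2.5 N. The one notch, unseen, lies somewhere from 0.105 to 0.135; once in it, about 14 N pushes the keeper out either way, so a slow push (12 mm/s) stopped at a rise of 6 N stays in it.
- ball (a joint): Drop of the spring ball under the keeper in m: near 0 while it rides on the flat strip, about 0.0037 when it sits in the notch.
Mind the look-alikes: they are no part of the job. Leave any red look-alike of the part that bears pad_mid alone.

How it is judged:
On the way, in this order (a step that is already met when the one before it is completed fails the run):
1. the loose pad stands on edge on the floor of the free slot and has been let go (x of pad_mid in the frame of free_slot between -0.015 and 0.015 m and y of pad_mid in the frame of free_slot between -0.006 and 0.006 m and z of pad_mid in the frame of free_slot between 0.03 and 0.04 m and angle between pad_mid's own z axis and vertical below 0.15 rad and angle between the x axis of pad_mid and the x axis of rack, either way round below 0.12 rad and contact force between the fingers and pad below 0.05 N), for 0.2 s.
2. the keeper's ball sits in the notch (value of joint ball above 0.0018 m and velocity of joint keeper between -0.01 and 0.01 m/s), for 0.2 s.
At the end, for the whole second after the job is handed in: Pad released on the free slot's floor: within 15 mm along, 6 mm across, 5 mm in height, 0.15 rad of upright, 0.12 rad of the slot's line; stored pads within 15 mm of their start; ball at least 1.8 mm down in the notch, keeper at rest (under 10 mm/s), held by the fingers with over 2 N (all of step 1 and all of step 2 and distance of each of stored_a_mid, stored_b_mid from where it was at the start of the episode below 0.015 m and contact force between the fingers and keeper above 2 N); the arm keeps its last pose, push and grip.
It fails at once if a stored pad is knocked out of its place (moved over 30 mm) (distance of any of stored_a_mid, stored_b_mid from where it was at the start of the episode above 0.03 m).
It also fails if it takes over 58 s, if anything falls off the work surface, if the arm or the gripper's body presses on something with over 40 N, if the wrist force passes 120 N, or if a joint passes its speed limit or range.

## Working session

There is one attempt and no reset: what is moved stays moved. The work goes in short steps, Python scripts to look and compute and a tool call to move; the robot and the scene stay as the last step left them, time stands still between calls to the robot, and variables do not carry over. Pictures are saved under pics/ and viewed, at most 10 in all, crops included, and the job is handed in when it is done.

Besides the shell and the picture viewer there is one more tool, called as name(argument=value, ...) on one line, values as JSON. carry_out: Moves the arm, as the interface text tells. Its arguments: {"type":"object","properties":{"rows":{"type":"array","items":{"type":"array","items":{"type":"array","items":{"type":"number"}}}},"grip":{"type":"number"},"grip_force":{"type":"number"}},"required":["rows"]}

```bash
mkdir -p pics; cat > h.py <<'E'
import numpy as np, cv2
from workcell import bot
def ray(f,uv):
    K,P=np.array(f["K"]),np.array(f["pose"])
    d=P[:3,:3]@np.linalg.solve(K,[uv[0],uv[1],1.]); return P[:3,3],d/np.linalg.norm(d)
def onz(f,uv,z):
    o,d=ray(f,uv); return o+d*(z-o[2])/d[2]
def tri(rs):
    A=np.zeros((3,3));b=np.zeros(3)
    for o,d in rs:
        M=np.eye(3)-np.outer(d,d);A+=M;b+=M@o
    return np.linalg.solve(A,b)
def proj(f,p):
    P=np.array(f["pose"]);c=P[:3,:3].T@(np.array(p)-P[:3,3]);q=np.array(f["K"])@c;return q[:2]/q[2]
def save(f,n): cv2.imwrite("pics/"+n,np.array(f["pixels"])[:,:,::-1])
E
python3 - <<'E'
from h import *
np.set_printoptions(precision=4,suppress=True)
s=bot.observe();print({k:np.round(v,3) for k,v in s.items()})
fs={n:bot.grab_frame(n) for n in("top","side")}
for n,f in fs.items():
    save(f,n+"0.png");print(n,np.array(f["pose"]),f["K"][0][0])
for l in("pad_mid","rack","free_slot","stored_a_mid","stored_b_mid","handle"):
    for n,f in fs.items():
        print(l,n,[(np.round(d["position"],1).tolist(),round(d["conf"],2),onz(f,d["position"],{"pad_mid":.035,"rack":0,"free_slot":.008,"handle":.09}.get(l,.043)).round(3).tolist()) for d in bot.spot_point(f,l)])
E
```

```text
{'clock': np.float64(0.0), 'qpos': array([ 1.26 ,  0.522, -0.036,  1.6  ,  0.021,  1.021, -0.113]), 'qd': array([-0.   , -0.002, -0.   ,  0.002,  0.001, -0.   , -0.   ]), 'joint_efforts': array([ -0.001, -92.712,   1.98 , -36.994,   0.018,   0.008,  -0.   ]), 'position': array([ 0.149, -0.607,  0.231]), 'tool_rot': array([-3.14 ,  0.   ,  0.241]), 'force': array([-0.012, -0.519,  0.715]), 'moment': array([ 0.004, -0.004,  0.013]), 'finger_force': np.float64(0.0), 'grip_width': np.float64(0.086)}
top [[-0.0182 -0.988   0.1534  0.423 ]
 [-0.9998  0.0195  0.0068  0.0871]
 [-0.0097 -0.1533 -0.9881  1.0419]
 [ 0.      0.      0.      1.    ]] 419.9712338274118
side [[ 0.873  -0.2774  0.4011  0.2097]
 [-0.4876 -0.4808  0.7288 -0.6027]
 [-0.0093 -0.8318 -0.555   0.6115]
 [ 0.      0.      0.      1.    ]] 481.12509646118076
pad_mid top [([153.2, 254.4], 0.92, [0.439, 0.35, 0.035]), ([194.9, 201.7], 0.67, [0.563, 0.251, 0.035])]
pad_mid side [([146.0, 177.8], 0.82, [0.432, 0.345, 0.035]), ([220.9, 179.2], 0.81, [0.578, 0.254, 0.035])]
rack top [([296.6, 172.1], 0.75, [0.639, -0.0, 0.0])]
rack side [([305.7, 244.2], 0.82, [0.642, 0.001, 0.0])]
free_slot top [([279.5, 179.9], 0.93, [0.618, 0.044, 0.008]), ([401.6, 193.2], 0.28, [0.578, -0.258, 0.008])]
free_slot side []
stored_a_mid top [([298.8, 167.2], 0.61, [0.642, -0.002, 0.043])]
stored_a_mid side [([301.9, 228.6], 0.7, [0.631, 0.001, 0.043])]
stored_b_mid top [([322.6, 163.8], 0.77, [0.649, -0.06, 0.043])]
stored_b_mid side [([321.8, 240.5], 0.74, [0.643, -0.048, 0.043])]
handle top [([400.7, 191.2], 0.61, [0.571, -0.229, 0.09])]
handle side [([356.6, 297.5], 0.66, [0.575, -0.228, 0.09])]
```

View pics/top0.png

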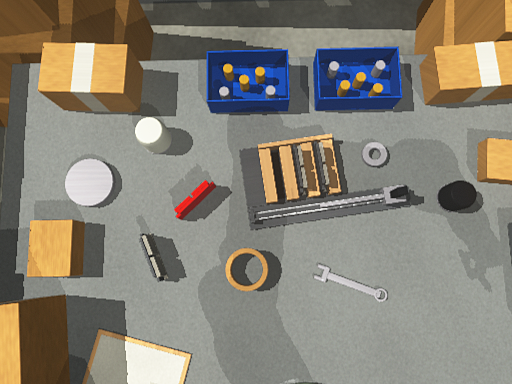

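View pics/side0.png

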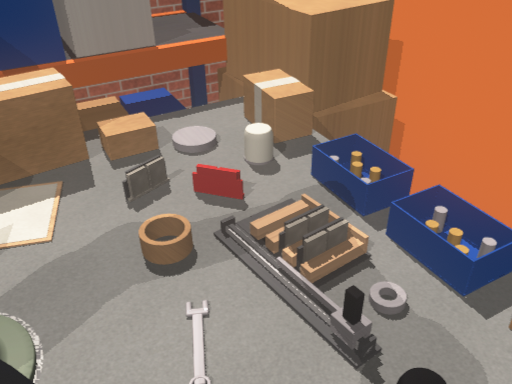

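```bash
python3 - <<'E'
from h import *
a=cv2.imread("pics/top0.png")[120:240,240:420];cv2.imwrite("pics/c1.png",cv2.resize(a,None,fx=4.4,fy=4.4,interpolation=cv2.INTER_CUBIC))
a=cv2.imread("pics/side0.png")[185:335,210:400];cv2.imwrite("pics/c2.png",cv2.resize(a,None,fx=4,fy=4,interpolation=cv2.INTER_CUBIC))
f=bot.grab_frame("top");g=bot.grab_frame("side")
for n,F in(("top",f),("side",g)):
  for l in("pad_mid","handle"):
    for d in bot.regions_of(F,l):
        m=np.array(d["region"]).astype(np.uint8)
        c=max(cv2.findContours(m,0,2)[0],key=cv2.contourArea)
        print(n,l,round(d["conf"],2),m.sum(),np.round(d["position"],1),cv2.minAreaRect(c),np.round(cv2.boxPoints(cv2.minAreaRect(c)),1).tolist())
E
```

```text
top pad_mid 0.78 643 [152.4 255.1] ((152.4020538330078, 256.34539794921875), (49.89809036254883, 13.856590270996094), 68.96248626708984) [[137.0, 235.5], [149.89999389648438, 230.60000610351562], [167.8000030517578, 277.1000061035156], [154.89999389648438, 282.1000061035156]]
top pad_mid 0.69 599 [195.3 200.1] ((193.7864990234375, 198.24156188964844), (13.41995620727539, 50.26055908203125), 46.041629791259766) [[171.0, 210.89999389648438], [207.1999969482422, 176.0], [216.5, 185.60000610351562], [180.39999389648438, 220.5]]
top handle 0.66 662 [385.8 197.4] ((363.7973327636719, 198.78378295898438), (17.26189422607422, 88.4466552734375), 80.53767395019531) [[318.79998779296875, 197.5], [406.0, 183.0], [408.79998779296875, 200.0], [321.6000061035156, 214.60000610351562]]
side pad_mid 0.97 1379 [219.2 180.5] ((217.64865112304688, 181.1081085205078), (53.2652702331543, 28.934221267700195), 9.462321281433105) [[189.0, 191.0], [193.8000030517578, 162.5], [246.3000030517578, 171.1999969482422], [241.5, 199.8000030517578]]
side pad_mid 0.58 1375 [142.9 175.7] ((143.58514404296875, 178.16079711914062), (29.94481658935547, 53.18323516845703), 62.10273361206055) [[113.0999984741211, 177.39999389648438], [160.10000610351562, 152.5], [174.10000610351562, 179.0], [127.0999984741211, 203.8000030517578]]
side handle 0.64 2177 [345.3 308.2] ((329.85052490234375, 290.998779296875), (118.2483139038086, 46.96958923339844), 50.370994567871094) [[274.1000061035156, 260.3999938964844], [310.20001220703125, 230.5], [385.6000061035156, 321.6000061035156], [349.5, 351.5]]
```

View pics/c1.png

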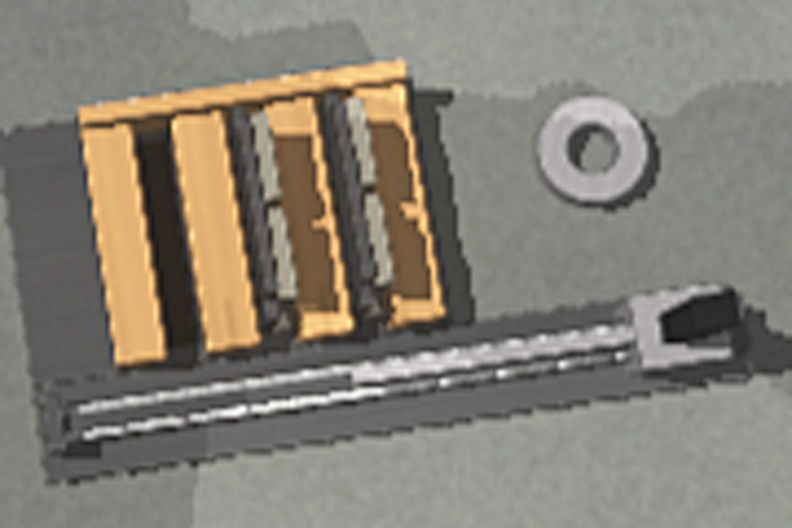

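View pics/c2.png

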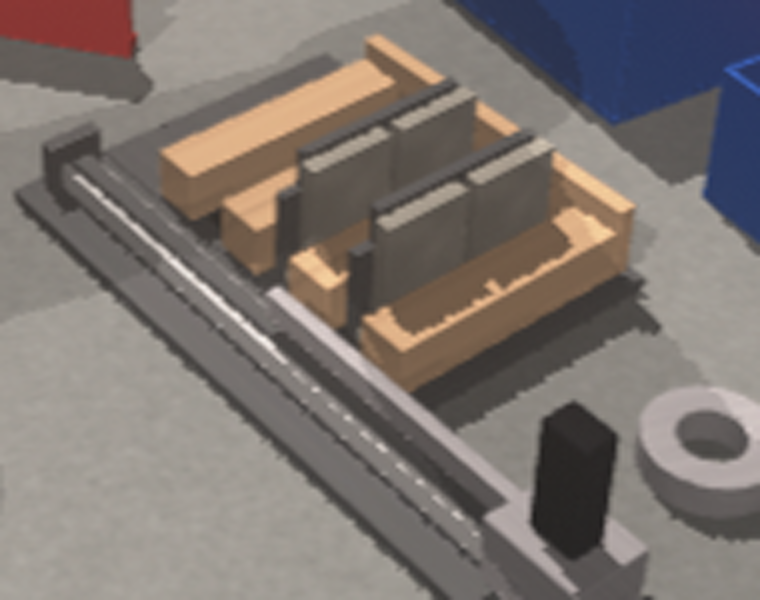

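```bash
python3 - <<'E'
from h import *
np.set_printoptions(precision=4,suppress=True)
f=bot.grab_frame("top");g=bot.grab_frame("side")
T=lambda u,v,z:onz(f,(240+(u+.5)/4.4-.5,120+(v+.5)/4.4-.5),z)
S=lambda u,v,z:onz(g,(210+(u+.5)/4-.5,185+(v+.5)/4-.5),z)
print("T block1 nl nr fl fr");[print(T(*p,.036)) for p in((116,365),(164,358),(82,125),(131,123))]
print("T block2 nl nr fl");[print(T(*p,.036)) for p in((205,352),(262,343),(172,113))]
print("S block1 nl nr fr fl");[print(S(*p,.036)) for p in((162,155),(190,178),(395,82),(365,60))]
print("S block2 nl nr");[print(S(*p,.036)) for p in((222,203),(252,230))]
# block4 right: T nr, S
print("block4 nr",T(443,318,.036),S(403,350,.036))
yw=[]
for a,b in(((131,123),(164,358)),((172,113),(205,352)),((82,125),(116,365))):
    d=(T(*a,.036)-T(*b,.036));yw.append(np.arctan2(d[1],d[0]))
print("yaw",yw)
d=T(80,108,.048)-T(403,62,.048);print("stop",np.arctan2(-d[0],d[1]))
# pad: top plate ends / side boxes
hd=tri([ray(f,bot.spot_point(f,"handle")[0]["position"]),ray(g,bot.spot_point(g,"handle")[0]["position"])]);print("handle",hd)
print("post top T",T(704,311,.106),"S",S(577,425,.106))
a=cv2.imread("pics/top0.png")[220:295,110:200];a=cv2.resize(a,None,fx=5,fy=5,interpolation=cv2.INTER_CUBIC)
b=cv2.imread("pics/side0.png")[145:215,100:190];b=cv2.resize(b,None,fx=5,fy=5,interpolation=cv2.INTER_CUBIC)
o=np.zeros((375,800,3),np.uint8);o[:,:400]=a[:,:400];o[:350,400:]=b[:,:400];cv2.imwrite("pics/c3.png",o)
E
```

```text
T block1 nl nr fl fr
[0.5577 0.0793 0.036 ]
[0.5611 0.0528 0.036 ]
[0.6938 0.0955 0.036 ]
[0.6943 0.0681 0.036 ]
T block2 nl nr fl
[0.564  0.0303 0.036 ]
[ 0.5684 -0.0012  0.036 ]
[0.6996 0.045  0.036 ]
S block1 nl nr fr fl
[0.5566 0.0734 0.036 ]
[0.5597 0.0503 0.036 ]
[0.6914 0.0684 0.036 ]
[0.689  0.0932 0.036 ]
S block2 nl nr
[0.5636 0.0257 0.036 ]
[0.5658 0.0011 0.036 ]
block4 nr [ 0.5803 -0.1011  0.036 ] [ 0.5814 -0.1018  0.036 ]
yaw [np.float64(0.11378449612615348), np.float64(0.10805870462171571), np.float64(0.11901429457839861)]
stop 0.12489927283950181
handle [ 0.5656 -0.2233  0.0982]
post top T [ 0.5703 -0.2215  0.106 ] S [ 0.5687 -0.2268  0.106 ]
```

View pics/c3.png

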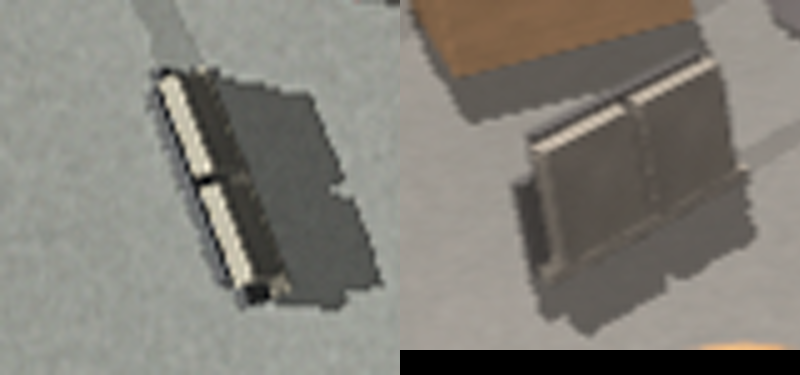

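The pictures show the loose dark pad at top pixel (152,257), with the red look-alike at (195,200). The free slot is the leftmost, around (279,178), and the handle post is at about (400,191). Next I'll plan the approach.

```bash
cat >> h.py <<'E'
def rel(p,yaw,s=None):
    "tool-frame shift+twist from the current pose (assumed pointing down) to world p,yaw"
    s=s or bot.observe();y0=s["tool_rot"][2];c,n=np.cos(y0),np.sin(y0)
    d=np.array(p)-s["position"]
    return [round(v,4) for v in (c*d[0]+n*d[1], n*d[0]-c*d[1], -d[2], -np.degrees(yaw-y0))]
E
python3 - <<'E'
from h import *
f=bot.grab_frame("top")
T=lambda u,v,z:onz(f,(110+(u+.5)/5-.5,220+(v+.5)/5-.5),z)
a,b=T(163,78,.068),T(245,290,.068);print(a,b,(a+b)/2,np.linalg.norm(a-b),np.arctan2(*(a-b)[1::-1]))
for p in((.45,-.35,.231),(.5,0,.231),(.437,.347,.16)):print(rel(p,.355))
E
```

```text
[0.48277598 0.36790793 0.068     ] [0.3855804  0.32800332 0.068     ] [0.43417819 0.34795563 0.068     ] 0.10506835140043116 0.3895765078187682
[np.float64(0.3536), np.float64(-0.1778), np.float64(0.0003), np.float64(-6.5467)]
[np.float64(0.4856), np.float64(-0.5058), np.float64(0.0003), np.float64(-6.5467)]
[np.float64(0.5071), np.float64(-0.8578), np.float64(0.0713), np.float64(-6.5467)]
```

carry_out(rows=[[[0.035,-0.018,0,0],[0.07,-0.036,0,0],[0.106,-0.053,0,0],[0.141,-0.071,0,0],[0.177,-0.089,0,0],[0.212,-0.107,0,0],[0.248,-0.124,0,0],[0.283,-0.142,0,0],[0.318,-0.16,0,0],[0.354,-0.178,0,0],[0.368,-0.214,0,0],[0.382,-0.25,0,0]]], grip=0.06)

```text
clock: 2.25
position: [0.4614, -0.2712, 0.2309]
tool_rot: [-3.141, -0.0, 0.241]
force: [0.5, -0.4, -0.0]
grip_width: 0.0601
finger_force: 0.0
```

carry_out(rows=[[[0.015,-0.037,0,0],[0.03,-0.073,0,0],[0.045,-0.11,0,0],[0.06,-0.147,0,0],[0.075,-0.183,0,0],[0.09,-0.22,0,0],[0.1,-0.258,0,0],[0.104,-0.296,0,0],[0.106,-0.335,0,0],[0.109,-0.374,0,0],[0.112,-0.413,0,0],[0.115,-0.45,0.0,0]]])

```text
clock: 3.25
position: [0.4641, 0.1934, 0.2316]
tool_rot: [-3.141, -0.001, 0.241]
force: [0.2, 0.5, 0.8]
grip_width: 0.06
finger_force: 0.0
```

```bash
python3 - <<'E'
from h import *
s=bot.observe();print(s["clock"],s["position"],s["tool_rot"],s["grip_width"]);print(rel((.436,.348,.12),.37),rel((.436,.348,.038),.37))
E
```

```text
3.25 [0.46411773 0.19340634 0.23159359] [-3.14145661e+00 -5.96267805e-04  2.40970773e-01] 0.06002064202549073
[np.float64(0.0096), np.float64(-0.1568), np.float64(0.1116), np.float64(-7.3928)] [np.float64(0.0096), np.float64(-0.1568), np.float64(0.1936), np.float64(-7.3928)]
```

carry_out(rows=[[[0.002,-0.039,0.01,-3],[0.004,-0.078,0.02,-7.4],[0.007,-0.117,0.03,-7.4],[0.0096,-0.157,0.035,-7.4],[0.0096,-0.157,0.07,-7.4],[0.0096,-0.157,0.105,-7.4],[0.0096,-0.157,0.14,-7.4],[0.0096,-0.157,0.165,-7.4],[0.0096,-0.157,0.183,-7.4],[0.0096,-0.157,0.193,-7.4],[0.0096,-0.157,0.193,-7.4]]])

```text
clock: 4.17
position: [0.4359, 0.3456, 0.0366]
tool_rot: [3.141, 0.003, 0.37]
force: [-0.8, 0.6, -0.7]
grip_width: 0.0601
finger_force: 0.0
```

carry_out(rows=[[[0,0,0,0],[0,0,0,0],[0,0,0,0],[0,0,0,0],[0,0,0,0],[0,0,0,0],[0,0,0,0],[0,0,0,0]]], grip=0.0, grip_force=60)

```text
clock: 4.83
position: [0.4374, 0.3466, 0.0397]
tool_rot: [-3.141, -0.002, 0.37]
force: [-0.9, -0.3, 12.2]
grip_width: 0.0164
finger_force: 58.7
```

```bash
python3 - <<'E'
from h import *
s=bot.observe();print(s["clock"],s["position"],s["tool_rot"],s["grip_width"],s["finger_force"])
g=bot.grab_frame("side");f=bot.grab_frame("top")
a=np.array(g["pixels"])[80:250,50:250,::-1];b=np.array(f["pixels"])[180:350,60:260,::-1]
cv2.imwrite("pics/g1.png",cv2.resize(np.hstack([a,b]),None,fx=2,fy=2,interpolation=cv2.INTER_CUBIC))
E
```

```text
4.8333 [0.43735432 0.34657974 0.03972219] [-3.14102804e+00 -2.03142631e-03  3.69546272e-01] 0.016400172932501508 58.66814598441124
```

View pics/g1.png

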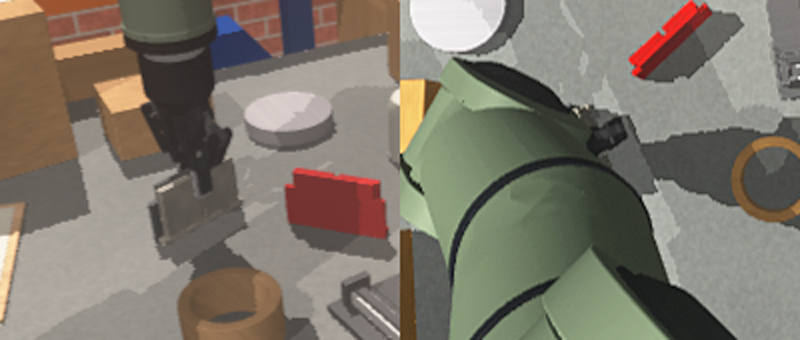

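```bash
python3 - <<'E'
from h import *
print(rel((.630,.048,.15),.118))
E
```

```text
[np.float64(0.0718), np.float64(0.348), np.float64(-0.1103), np.float64(14.4121)]
```

carry_out(rows=[[[0,0,-0.03,0],[0,0,-0.065,0],[0.005,0.02,-0.095,0],[0.01,0.055,-0.11,3],[0.018,0.094,-0.11,7],[0.026,0.133,-0.11,11],[0.034,0.172,-0.11,14.4],[0.042,0.211,-0.11,14.4],[0.05,0.25,-0.11,14.4],[0.058,0.288,-0.11,14.4],[0.065,0.323,-0.11,14.4],[0.0718,0.348,-0.11,14.4]]])

```text
clock: 5.93
position: [0.6305, 0.0434, 0.1488]
tool_rot: [3.14, -0.0, 0.116]
force: [-0.2, 0.0, -3.9]
grip_width: 0.0162
finger_force: 60.2
```

carry_out(rows=[[[0,0,0.02,0],[0,0,0.035,0],[0,0,0.045,0],[0,0,0.05,0],[0,0,0.05,0],[0,0,0.05,0]]])

```text
clock: 6.43
position: [0.6296, 0.048, 0.0989]
tool_rot: [-3.142, -0.0, 0.119]
force: [0.9, -0.5, -3.3]
grip_width: 0.0158
finger_force: 59.9
```

```bash
python3 - <<'E'
from h import *
np.set_printoptions(precision=4,suppress=True)
s=bot.observe();print(s["clock"],s["position"],s["tool_rot"],s["grip_width"],s["force"])
g=bot.grab_frame("side");f=bot.grab_frame("top")
for n,F in(("t",f),("s",g)):
    for l in("pad_mid","free_slot","rack"):print(n,l,[(np.round(d["position"],1),round(d["conf"],2)) for d in bot.spot_point(F,l)])
    print(proj(F,s["position"]-[0,0,.005]))
a=cv2.resize(np.array(g["pixels"])[150:290,215:365,::-1],None,fx=4,fy=4,interpolation=cv2.INTER_CUBIC);cv2.imwrite("pics/p1.png",a)
print(bot.observe()["clock"])
E
```

```text
6.4333 [0.6296 0.048  0.0989] [-3.1416 -0.0005  0.1191] 0.015823377693009785 [ 0.8552 -0.4838 -3.2983]
t pad_mid [(array([194.9, 198.2]), 0.71)]
t free_slot [(array([399.7, 193.7]), 0.45)]
t rack []
[279.0518 168.0821]
s pad_mid [(array([218.9, 181.9]), 0.72)]
s free_slot []
s rack [(array([304.2, 248.6]), 0.82)]
[288.9864 194.9821]
6.8333
```

View pics/p1.png

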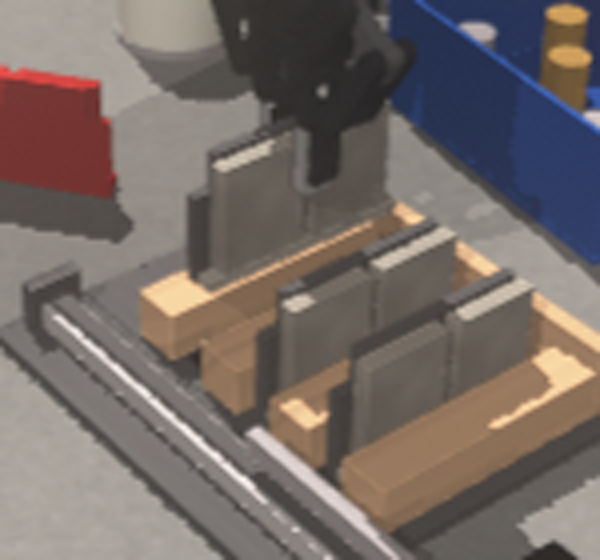

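```bash
python3 - <<'E'
from h import *
np.set_printoptions(precision=4,suppress=True)
s=bot.observe();g=bot.grab_frame("side")
S=lambda u,v,z:onz(g,(215+(u+.5)/4-.5,150+(v+.5)/4-.5),z)
c,n=np.cos(.119),np.sin(.119);R=np.array([[c,n],[-n,c]])
tcp=R@s["position"][:2]
for a in (((188,195),(257,333),(329,390),.05),((213,165),(280,297),(357,362),.067)):
    h,m,r=S(*a[0],a[3]+.059),S(*a[1],a[3]+.008),S(*a[2],a[3]+.008)
    print("rackframe rel tcp",*[R@p[:2]-tcp for p in(h,m,r)])
for p in((140,290),(178,317),(202,343),(240,372)):print("block",R@S(*p,.036)[:2]-tcp)
q=lambda p:(np.array(proj(g,p))+.5-[215,150])*4-.5
for dy in(-.0085,.0085):
    w=np.r_[R.T@(tcp+[-.06,dy]),.059];print("exp bottom",dy,q(w))
E
```

```text
rackframe rel tcp [-0.0621  0.0045] [-0.0596 -0.0454] [-0.0589 -0.0968]
rackframe rel tcp [-0.0531 -0.0028] [-0.0482 -0.0476] [-0.0503 -0.1047]
block [-0.0678  0.0382]
block [-0.0655  0.0093]
block [-0.0681 -0.0139]
block [-0.0667 -0.042 ]
exp bottom -0.0085 [208.7009 292.8941]
exp bottom 0.0085 [187.6375 275.77  ]
```

carry_out(rows=[[[0,0,0.008,0],[0,0,0.014,0],[0,0,0.019,0],[0,0,0.023,0],[0,0,0.025,0],[0,0,0.026,0],[0,0,0.026,0]]])

```text
clock: 7.47
position: [0.6294, 0.0476, 0.072]
tool_rot: [-3.142, 0.0, 0.119]
force: [0.0, -0.3, -4.0]
grip_width: 0.016
finger_force: 60.1
```

carry_out(rows=[[[0,0,0.003,0],[0,0,0.006,0],[0,0,0.009,0],[0,0,0.011,0],[0,0,0.012,0],[0,0,0.012,0]]])

```text
clock: 7.97
position: [0.6293, 0.0476, 0.06]
tool_rot: [-3.142, 0.0, 0.119]
force: [0.4, -0.1, -3.8]
grip_width: 0.0162
finger_force: 60.1
```

carry_out(rows=[[[0,0,0.003,0],[0,0,0.006,0],[0,0,0.009,0],[0,0,0.011,0],[0,0,0.012,0],[0,0,0.012,0]]])

```text
clock: 8.47
position: [0.6293, 0.0477, 0.0481]
tool_rot: [-3.142, 0.0, 0.119]
force: [0.7, -0.7, -5.1]
grip_width: 0.0161
finger_force: 60.0
```

carry_out(rows=[[[0,0,0.001,0],[0,0,0.002,0],[0,0,0.002,0]]])

```text
clock: 8.72
position: [0.6295, 0.0477, 0.0477]
tool_rot: [3.141, -0.0, 0.119]
force: [-9.4, -0.4, 21.1]
grip_width: 0.0159
finger_force: 63.8
```

carry_out(rows=[[[0,0,0,0],[0,0,0,0],[0,0,0,0],[0,0,0,0]]], grip=0.036)

```text
clock: 9.05
position: [0.6296, 0.0476, 0.0463]
tool_rot: [-3.142, -0.0, 0.119]
force: [0.7, -0.2, -0.5]
grip_width: 0.036
finger_force: 0.0
```

carry_out(rows=[[[0,0,-0.01,0],[0,0,-0.025,0],[0,0,-0.05,0],[0,0,-0.085,0],[0,0,-0.12,0],[0,0,-0.12,0]]])

```text
clock: 9.55
position: [0.6322, 0.0481, 0.1737]
tool_rot: [-3.141, -0.009, 0.118]
force: [0.8, 0.3, 0.8]
grip_width: 0.0363
finger_force: 0.0
```

```bash
python3 - <<'E'
from h import *
np.set_printoptions(precision=4,suppress=True)
s=bot.observe();print(s["clock"],s["position"],s["force"])
g=bot.grab_frame("side")
for l in("pad_mid","handle"):print(l,[(np.round(d["position"],1),round(d["conf"],2),onz(g,d["position"],.043)) for d in bot.spot_point(g,l)])
a=cv2.resize(np.array(g["pixels"])[170:340,210:400,::-1],None,fx=3.5,fy=3.5,interpolation=cv2.INTER_CUBIC);cv2.imwrite("pics/p2.png",a)
# handle ~ (.5685,-.2235): above and grasp, yaw .119
for z in(.168,.071):print(rel((.5685,-.2235,z),.119))
E
```

```text
9.55 [0.6322 0.0481 0.1737] [0.7637 0.3214 0.7981]
pad_mid [(array([219.8, 180.9]), 0.81, array([0.5674, 0.2367, 0.043 ])), (array([287.1, 216.1]), 0.8, array([0.6276, 0.0496, 0.043 ]))]
handle []
[np.float64(-0.0926), np.float64(0.2619), np.float64(-0.0011), np.float64(-0.0284)]
[np.float64(-0.0926), np.float64(0.2619), np.float64(0.0959), np.float64(-0.0284)]
```

View pics/p2.png

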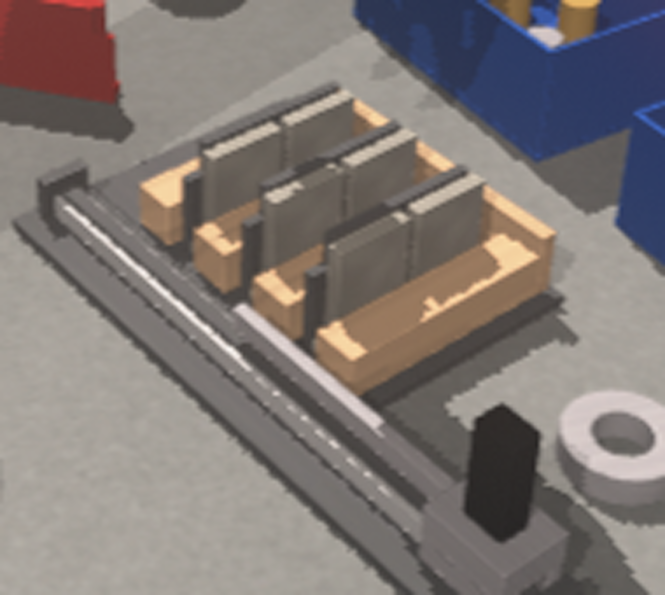

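carry_out(rows=[[[-0.013,0.037,0,0],[-0.026,0.075,0,0],[-0.039,0.112,0,0],[-0.053,0.15,0,0],[-0.066,0.187,0,0],[-0.08,0.225,0,0],[-0.093,0.262,0,0],[-0.093,0.262,0.03,0],[-0.093,0.262,0.06,0],[-0.093,0.262,0.085,0],[-0.093,0.262,0.095,0],[-0.093,0.262,0.095,0]]], grip=0.07)

```text
clock: 10.7
position: [0.5664, -0.2228, 0.0685]
tool_rot: [-3.139, 0.004, 0.119]
force: [0.0, -0.3, 0.6]
grip_width: 0.07
finger_force: 0.0
```

carry_out(rows=[[[0,0,0,0],[0,0,0,0],[0,0,0,0],[0,0,0,0],[0,0,0,0],[0,0,0,0],[0,0,0,0],[0,0,0,0]]], grip=0.0, grip_force=40)

```text
clock: 11.37
position: [0.5688, -0.224, 0.0728]
tool_rot: [3.14, -0.002, 0.119]
force: [-0.8, -1.3, 8.5]
grip_width: 0.0234
finger_force: 39.0
```

```bash
python3 - <<'E'
from h import *
np.set_printoptions(precision=4,suppress=True)
s=bot.observe();print(s["clock"],s["position"],s["force"],s["moment"],s["finger_force"])
g=bot.grab_frame("side")
a=cv2.resize(np.array(g["pixels"])[200:360,230:430,::-1],None,fx=3,fy=3,interpolation=cv2.INTER_CUBIC);cv2.imwrite("pics/p3.png",a)
E
```

```text
11.3667 [ 0.5688 -0.224   0.0728] [-0.7596 -1.2918  8.5329] [-0.114   0.2263  0.2572] 38.97809565067291
```

View pics/p3.png

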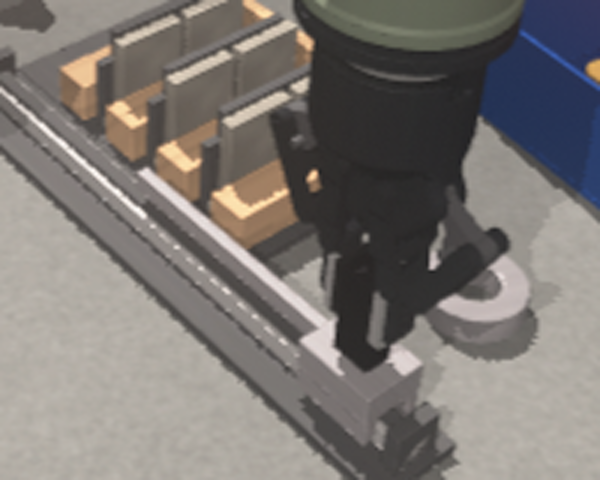

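carry_out(rows=[[[0,-0.003,-0.001,0],[0,-0.008,-0.001,0],[0,-0.014,-0.001,0],[0,-0.02,-0.001,0],[0,-0.026,-0.001,0],[0,-0.032,-0.001,0],[0,-0.038,-0.001,0],[0,-0.044,-0.001,0],[0,-0.049,-0.001,0],[0,-0.053,-0.001,0],[0,-0.056,-0.001,0],[0,-0.058,-0.001,0]]])

```text
clock: 12.42
position: [0.5612, -0.1657, 0.0728]
tool_rot: [3.141, -0.0, 0.119]
force: [-2.0, -4.2, 7.1]
grip_width: 0.0234
finger_force: 44.5
```

carry_out(rows=[[[0,-0.001,0,0],[0,-0.002,0,0],[0,-0.003,0,0],[0,-0.004,0,0],[0,-0.005,0,0],[0,-0.006,0,0],[0,-0.007,0,0],[0,-0.008,0,0],[0,-0.009,0,0],[0,-0.01,0,0],[0,-0.011,0,0],[0,-0.012,0,0]]])

```text
clock: 13.42
position: [0.5597, -0.1542, 0.0728]
tool_rot: [3.141, -0.0, 0.118]
force: [-2.9, -4.1, 7.4]
grip_width: 0.0237
finger_force: 44.5
```

carry_out(rows=[[[0,-0.001,0,0],[0,-0.002,0,0],[0,-0.003,0,0],[0,-0.004,0,0],[0,-0.005,0,0],[0,-0.006,0,0],[0,-0.007,0,0]]])

```text
clock: 14.0
position: [0.5588, -0.1472, 0.0728]
tool_rot: [3.141, 0.0, 0.118]
force: [-2.7, -4.6, 7.9]
grip_width: 0.0234
finger_force: 44.6
```

carry_out(rows=[[[0,-0.001,0,0],[0,-0.002,0,0],[0,-0.003,0,0]]])

```text
clock: 14.25
position: [0.5584, -0.1442, 0.0727]
tool_rot: [3.141, 0.0, 0.118]
force: [-3.4, -3.9, 8.9]
grip_width: 0.0231
finger_force: 44.6
```

carry_out(rows=[[[0,-0.001,0,0],[0,-0.002,0,0],[0,-0.003,0,0]]])

```text
clock: 14.5
position: [0.5581, -0.1412, 0.0728]
tool_rot: [3.141, 0.0, 0.118]
force: [-3.3, -5.3, 8.0]
grip_width: 0.0231
finger_force: 44.6
```

carry_out(rows=[[[0,-0.001,0,0],[0,-0.002,0,0],[0,-0.003,0,0]]])

```text
clock: 14.75
position: [0.5576, -0.1383, 0.0727]
tool_rot: [3.141, 0.0, 0.118]
force: [-4.2, -3.9, 9.6]
grip_width: 0.0234
finger_force: 44.6
```

carry_out(rows=[[[0,-0.001,0,0],[0,-0.002,0,0],[0,-0.003,0,0]]])

```text
clock: 15.0
position: [0.5573, -0.1353, 0.0727]
tool_rot: [3.141, 0.0, 0.118]
force: [-4.2, -5.1, 8.7]
grip_width: 0.023
finger_force: 44.6
```

carry_out(rows=[[[0,-0.001,0,0],[0,-0.002,0,0],[0,-0.003,0,0]]])

```text
clock: 15.25
position: [0.5569, -0.1324, 0.0728]
tool_rot: [3.141, 0.0, 0.118]
force: [-5.0, -4.2, 8.8]
grip_width: 0.0234
finger_force: 44.7
```

carry_out(rows=[[[-0.0001,-0.001,0,0],[-0.0002,-0.002,0,0],[-0.0003,-0.003,0,0]]])

```text
clock: 15.5
position: [0.5565, -0.1294, 0.0728]
tool_rot: [3.141, -0.0, 0.118]
force: [-1.4, -3.9, 6.9]
grip_width: 0.0232
finger_force: 44.6
```

carry_out(rows=[[[0,-0.001,0,0],[0,-0.002,0,0],[0,-0.003,0,0]]])

```text
clock: 15.75
position: [0.5561, -0.1264, 0.0728]
tool_rot: [3.141, -0.0, 0.118]
force: [-2.0, -3.8, 8.1]
grip_width: 0.0232
finger_force: 44.6
```

carry_out(rows=[[[0,-0.001,0,0],[0,-0.002,0,0],[0,-0.003,0,0]]])

```text
clock: 16.0
position: [0.5557, -0.1234, 0.0727]
tool_rot: [3.141, 0.0, 0.118]
force: [-2.0, -4.8, 7.9]
grip_width: 0.0234
finger_force: 44.6
```

carry_out(rows=[[[0,-0.001,0,0],[0,-0.002,0,0],[0,-0.003,0,0]]])

```text
clock: 16.25
position: [0.5553, -0.1204, 0.0728]
tool_rot: [3.141, 0.0, 0.118]
force: [-3.0, -5.0, 8.0]
grip_width: 0.0232
finger_force: 44.6
```

carry_out(rows=[[[0,-0.001,0,0],[0,-0.002,0,0],[0,-0.003,0,0]]])

```text
clock: 16.5
position: [0.555, -0.1174, 0.0728]
tool_rot: [3.141, 0.0, 0.118]
force: [-2.8, -4.0, 8.5]
grip_width: 0.023
finger_force: 44.6
```

carry_out(rows=[[[0,-0.001,0,0],[0,-0.002,0,0],[0,-0.003,0,0]]])

```text
clock: 16.75
position: [0.5545, -0.1145, 0.0727]
tool_rot: [3.141, 0.0, 0.118]
force: [-3.9, -4.4, 9.4]
grip_width: 0.0234
finger_force: 44.6
```

carry_out(rows=[[[-0.0001,-0.001,0,0],[-0.0002,-0.002,0,0],[-0.0002,-0.003,0,0]]])

```text
clock: 17.0
position: [0.5542, -0.1114, 0.0728]
tool_rot: [3.141, -0.0, 0.118]
force: [-2.9, -3.5, 8.0]
grip_width: 0.0235
finger_force: 44.6
```

carry_out(rows=[[[0,-0.001,0,0],[0,-0.002,0,0],[0,-0.003,0,0]]])

```text
clock: 17.25
position: [0.5537, -0.1081, 0.0728]
tool_rot: [-3.142, 0.0, 0.119]
force: [-2.6, -1.8, 9.2]
grip_width: 0.0235
finger_force: 44.7
```

carry_out(rows=[[[0,-0.001,0,0],[0,-0.002,0,0]]])

```text
clock: 17.42
position: [0.5535, -0.1067, 0.0728]
tool_rot: [3.141, -0.0, 0.118]
force: [-1.5, -8.4, 7.1]
grip_width: 0.0235
finger_force: 44.4
```

carry_out(rows=[[[0,0,0,0],[0,0,0,0],[0,0,0,0],[0,0,0,0]]])

```text
clock: 17.75
position: [0.5535, -0.1067, 0.0728]
tool_rot: [3.141, -0.0, 0.118]
force: [-2.6, -5.2, 8.2]
grip_width: 0.0232
finger_force: 44.5
```

carry_out(rows=[[[0,-0.0005,0,0],[0,-0.0005,0,0],[0,-0.0005,0,0]]])

```text
clock: 18.0
position: [0.5535, -0.1066, 0.0727]
tool_rot: [3.141, -0.0, 0.118]
force: [-2.4, -7.4, 7.2]
grip_width: 0.0236
finger_force: 44.4
```

```bash
python3 - <<'E'
from h import *
g=bot.grab_frame("side")
for l in("pad_mid","stored_a_mid"):print(l,[(np.round(d["position"],1),round(d["conf"],2)) for d in bot.spot_point(g,l)])
s=bot.observe();print(s["clock"],s["position"],s["force"],s["finger_force"])
a=cv2.resize(np.array(g["pixels"])[150:340,190:420,::-1],None,fx=3,fy=3);cv2.imwrite("pics/p4.png",a)
E
```

```text
pad_mid [(array([222.5, 184.9]), 0.6)]
stored_a_mid []
18.15 [ 0.55353936 -0.10659689  0.07274086] [-1.57220158 -7.05630353  7.22227117] 44.416154623031616
```

View pics/p4.png

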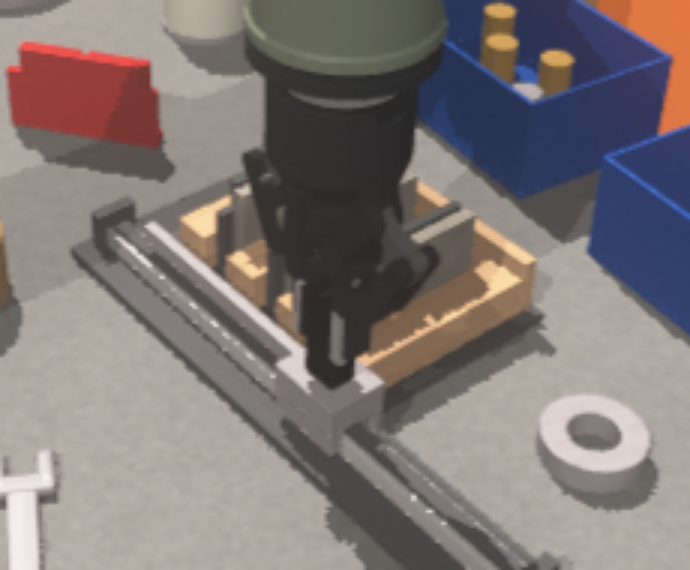

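The gripper still holds the handle at about (330,340) in the crop. The keeper bar lies across the fronts of the pads, and the pads stand undisturbed. The force holds steady with no movement, so the ball is in the notch.

```bash
python3 -c "
from workcell import bot
print(bot.job_done())"
```

```text
the job is handed in; nothing more can be done
None
```

I stood the loose pad in the free left-hand slot and let it go. I then slid the keeper until the push force dipped and rose again without further movement (ball in the notch), and handed in still gripping the handle; no verdict came back.

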